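Release a filter module from its dock

TASK

Two microscope filter modules are clipped into docks on the bench. Take out the one with the round filter on its top by squeezing its two side release buttons together and lifting, and set it down upright in the empty steel tray, without dropping it. Leave the other module, with the square filter, clipped in its dock.

Things in the scene. Friction and masses are not known exactly. Their poses are not given: they have to be found in the camera images.
- module_mid (a point): Centre, half-way up (39 mm above the underside), of the module to take out: black upright block 44 x 44 mm, 78 mm tall, round filter in a metal ring on top, 0.13 to 0.22 kg. Grey release buttons stand out of its +y and -y sides: 60 mm over both when out, 44 mm squeezed in, their middle 13 mm above this point. x, y along its sides, z up. Its dock ends 20 mm above its underside.
- module_left (a joint): Release button on the +y side of that module, face 20 x 20 mm; 0 = out, grows to 0.008 m at its stop when pushed in. Sprung: 2 N out, 6 N fully in. A nose on it hooks under a lip of the dock (aluminium, 72 x 64 mm, 28 mm high, fixed). With both buttons in, the module lifts straight up, free after 25 mm, else it stays locked.
- module_right (a joint): Release button on the -y side of the same module, mirror image of module_left: same size, height, travel and spring.
- spare_mid (a point): Centre, half-way up, of the other module, to be left alone in its dock: square filter on top, otherwise like the first (44 x 44 mm, 78 mm tall, two buttons). x, y along its sides, z up.
- tray_in (a point): Square open steel tray, 130 x 130 mm outside, walls 4 mm thick and 20 mm high, empty, fixed to the table. This point is the centre of its inner floor, 4 mm above the table; x, y along its sides, z up.
Not all that is in view belongs to the job. There is more than one size of the part that bears tray_in; the job needs the smaller.

How it is judged:
On the way:
1. both release buttons of the round-filter module are pushed in by more than 4 mm at the same time, while it is still in its dock (not moved more than 30 mm) (value of joint each of module_left, module_right above 0.004 m and distance of module_mid from where it was at the start of the episode below 0.03 m), for 0.05 s.
At the end, for the whole second after the job is handed in: The round-filter module stands upright (within 10 degrees) on the tray floor, its centre within 45 mm of the tray's centre along each side and 34 to 46 mm above its floor, its buttons out again (under 3 mm in); the square-filter module is within 15 mm of where it began, in its dock (x of module_mid in the frame of tray_in between -0.045 and 0.045 m and y of module_mid in the frame of tray_in between -0.045 and 0.045 m and z of module_mid in the frame of tray_in between 0.034 and 0.046 m and angle between module_mid's own z axis and vertical below 0.17 rad and value of joint each of module_left, module_right below 0.003 m and distance of spare_mid from where it was at the start of the episode below 0.015 m); the robot touches nothing.
It fails at once if the round-filter module is let go in the air (its centre more than 80 mm above the table, about 35 mm above where it stands, with no finger on it) (height (world z) of module_mid above 0.08 m and contact force between the fingers and module below 0.02 N).
It also fails if it takes over 40 s, if anything falls off the work surface, if the arm or the gripper's body presses on something with over 40 N, if the wrist force passes 120 N, or if a joint passes its speed limit or range.

ROBOT

A 7-joint arm with a two-finger parallel gripper is mounted at the origin on the work surface. World frame = base frame: x ahead of the robot, y to its left, z up, the work surface at z = 0. Lengths are in m, angles in rad, forces in N, time in s.
With the tool pointing down it reaches from about 0.425 to 0.925 m from the base axis. Payload 6.8 kg.
Tool frame: the origin (TCP) lies midway between the tips of the shut fingers; the grasp point (between the pads) lies 19 mm behind it (r.grip_point_offset is the distance from the TCP to the grasp point, in m); z points along the fingers, y is the direction in which the jaws open and shut (so a half turn about z gives the same grasp; the last joint's range is limited). The gripper opens to 85 mm and grips with 20 to 120 N. Pads are 22 mm wide; open, the fingers measure 114 mm over their backs; the gripper's body (76 mm by 85 mm) begins 54 mm behind the grasp point. The pads swing forward as they close: fully open they stand 13 mm farther back than shut.
Start: joints at [1.013, 0.477, 0.022, 1.555, -0.011, 1.109, -0.083], TCP at [0.293, -0.608, 0.231] pointing down, gripper open.
Joint ranges: [-2.96, 2.96], [-0.34, 2.1], [-1.41, 1.46], [0.24, 2.44], [-1.37, 4.51], [0.17, 1.92], [-2.96, 2.96]. Speed limits (rad/s): [2.39, 2.39, 3.14, 3.14, 3.14, 3.14, 3.14].

INTERFACE

Orientations are given as a rotation vector (axis times angle).
In Python, from bench import r, grab_frame, camera_params gives the robot as it stands.
- The arm moves only by the tool carry_out, never from a script. Its argument "motion" is text: rows parted by semicolons, each of 5 numbers parted by spaces: the closure, from 0 (fully open) to 1 (shut), then the shift along the tool's x, y, z in mm, then the turn about the tool's z in rad. In form: fingers dx dy dz twist; .... A call has exactly 8 rows; each row shifts and turns the commanded pose from where the row before left it, along the tool's axes as they then stand; what a row does not reach is not made up. A row lasts 1/8 s, in which the tool goes at most 62.5 mm and 10.7 degrees, less where a joint would pass 70% of its speed; a pose out of reach is approached as far as the arm can. A call with a gripper value outside its range is refused whole. The fingers move at their own pace and stop on an object; "newtons" is the grip in N (left out, the last holds). Time passes only in rows, so rows that do not move let the fingers close, or fill a call up. It gives the time, the measured TCP pose, the force and the opening at its end, in the units of the state.
- r.get_obs(): the state, without advancing time (a new reading comes with each control period).
- grab_frame(name): name is "scene" or "top" or "wrist"; returns the picture (480x640x3 uint8, red, green, blue); there is no depth.
- camera_params(name): a dict with "fx", "fy", "cx", "cy" (pixels), "eye" and "attitude" of the camera in the world. Camera axes: x right, y down, z forward; pixel columns grow to the right and rows downward; lengths in m; the calibration is good to about 2 mm. A picture is of the moment at which its call begins: read the wrist's pose just before it. camera_params takes no time and is no camera call; for the wrist camera it gives the pose at the moment of the call.
- r.hand_in(): hands the job in, once; it reports no verdict.
The state is a dict: "clock": time; "joints": joint angles; "qvel": joint speeds; "tau": joint torques, N m; "tcp_pos": TCP position; "orientation": TCP orientation; "contact_force": force on the tool from outside, world axes, zero at the start; "moment": the same for the moment, N m; "grip_width": finger opening in m.
Only numpy, scipy, OpenCV 4.12 (cv2) and the standard library are available. Lean on these libraries where they do the work, as an engineer would, in place of code of your own. Each camera call takes 0.05 s, during which the arm holds its last target.

## Working session

There is one attempt and no reset: what is moved stays moved. The work goes in short steps, Python scripts to look and compute and a tool call to move; the robot and the scene stay as the last step left them, time stands still between calls to the robot, and variables do not carry over. Pictures are saved under pics/ and viewed, and the job is handed in when it is done.

Besides the shell and the picture viewer there is one more tool, called after "Request:" as a command line: name --argument value ..., lists and objects as JSON in quotes. carry_out: Moves the arm, as the interface text tells. Its arguments: {"type":"object","properties":{"motion":{"type":"string"},"newtons":{"type":"number"}},"required":["motion"]}

```bash
mkdir -p pics; ls
python3 - <<'E'
from bench import r, grab_frame, camera_params
import cv2
o=r.get_obs();print(o)
for n in ("top","scene","wrist"):
    print(n,camera_params(n))
    cv2.imwrite(f"pics/{n}0.png",grab_frame(n)[:,:,::-1])
E
```

```text
pics
{'clock': 0.0, 'joints': array([ 1.01289999,  0.4777752 ,  0.02229998,  1.556493  , -0.01150762,
        1.10927637, -0.08309552]), 'qvel': array([ 0.0003047 , -0.00053499, -0.00190178, -0.00084013, -0.00155303,
        0.0011298 , -0.00228206]), 'tau': array([-1.47097489e-03, -5.96463418e+01,  1.60739534e+00, -2.81204081e+01,
        1.25387518e-02,  9.51814174e-03, -1.91190372e-05]), 'tcp_pos': array([ 0.29322335, -0.60730994,  0.23032409]), 'orientation': array([-3.06075041e+00, -7.00295104e-01,  8.06454959e-04]), 'contact_force': array([ 0.18323415, -0.61969693,  0.03873883]), 'moment': array([0.02383641, 0.01720722, 0.00208741]), 'grip_width': 0.08500789042176436}
top {'fx': 463.0253960990189, 'fy': 463.0253960990189, 'cx': 319.9228220643012, 'cy': 255.43423864290926, 'eye': array([0.26423644, 0.02783478, 0.95279099]), 'attitude': array([-2.10953944,  2.13600226, -0.22615991])}
scene {'fx': 502.63555882026293, 'fy': 502.63555882026293, 'cx': 313.12782250573775, 'cy': 232.55761506368475, 'eye': array([1.02773786, 0.61268852, 0.6453157 ]), 'attitude': array([-1.01168517, -2.31460865,  1.18616281])}
wrist {'fx': 417.4367156165742, 'fy': 417.4367156165742, 'cx': 319.6126104359635, 'cy': 243.53213112322362, 'eye': array([ 0.35980598, -0.57472111,  0.37311551]), 'attitude': array([ 2.44012553, -1.53216921, -0.23074983])}
```

View pics/top0.png

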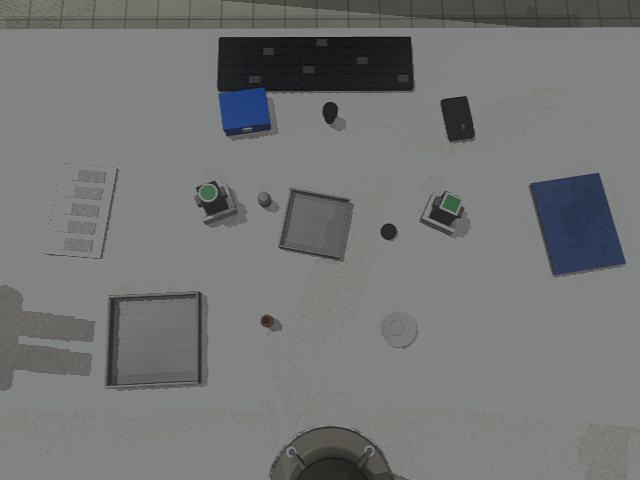

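View pics/scene0.png

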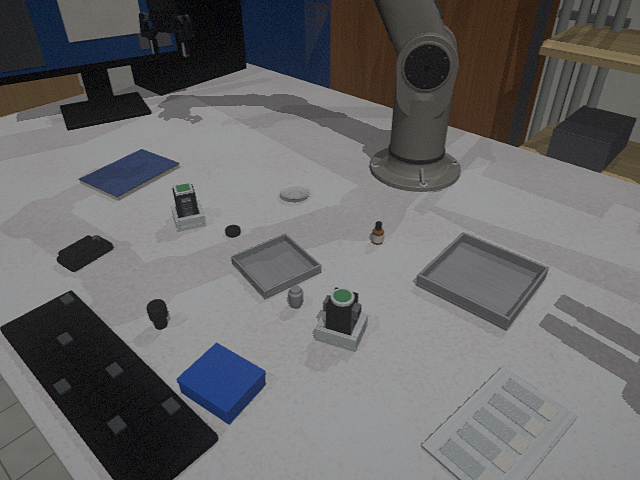

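View pics/wrist0.png

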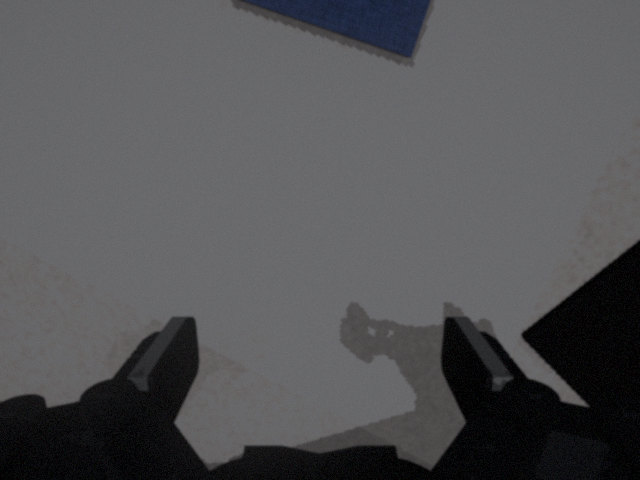

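The top view shows the round-filter module at about (208,192), the square one at (451,203) and the smaller tray at (316,224). The larger tray, at (155,340), is a decoy.

```bash
cat > h.py <<'E'
import numpy as np, cv2
from scipy.spatial.transform import Rotation as R
from bench import r, grab_frame, camera_params
def ray(p,uv):
    d=R.from_rotvec(p["attitude"]).as_matrix()@np.array([(uv[0]-p["cx"])/p["fx"],(uv[1]-p["cy"])/p["fy"],1.]);return p["eye"],d
def plane(p,uv,z):
    e,d=ray(p,uv);return e+d*(z-e[2])/d[2]
def tri(p,a,q,b):
    e,d=ray(p,a);f,g=ray(q,b);d/=np.linalg.norm(d);g/=np.linalg.norm(g)
    s,t=np.linalg.lstsq(np.c_[d,-g],f-e,rcond=None)[0];A=e+s*d;B=f+t*g
    return (A+B)/2,np.linalg.norm(A-B)
def greens(im):
    h=cv2.cvtColor(im,cv2.COLOR_RGB2HSV);m=cv2.inRange(h,(45,80,40),(90,255,255))
    n,l,s,c=cv2.connectedComponentsWithStats(m);return [(c[i],s[i,4]) for i in range(1,n) if s[i,4]>25]
E
python3 - <<'E'
from h import *
ims={n:cv2.imread(f"pics/{n}0.png")[:,:,::-1].copy() for n in("top","scene")}
P={n:camera_params(n) for n in ims}
G={n:sorted(greens(ims[n]),key=lambda t:t[0][0]) for n in ims};print(G)
a,b=G["top"],G["scene"]
print(tri(P["top"],a[0][0],P["scene"],b[-1][0]),tri(P["top"],a[-1][0],P["scene"],b[0][0]))
print(plane(P["top"],a[0][0],.086),plane(P["scene"],b[-1][0],.086))
t=ims["top"]
c1=cv2.resize(t[170:235,180:250],None,fx=8,fy=8,interpolation=cv2.INTER_CUBIC)
cv2.imwrite("pics/c1.png",cv2.convertScaleAbs(c1[:,:,::-1],alpha=1.6))
c1=cv2.resize(t[180:270,270:360],None,fx=6,fy=6,interpolation=cv2.INTER_CUBIC)
cv2.imwrite("pics/c2.png",cv2.convertScaleAbs(c1[:,:,::-1],alpha=1.6))
c1=cv2.resize(ims["scene"][280:355,300:380],None,fx=7,fy=7,interpolation=cv2.INTER_CUBIC)
cv2.imwrite("pics/c3.png",cv2.convertScaleAbs(c1[:,:,::-1],alpha=1.6))
E
```

```text
{'top': [(array([207.57692308, 192.13461538]), np.int32(156)), (array([451.42631579, 202.98421053]), np.int32(190))], 'scene': [(array([182.47435897, 187.42307692]), np.int32(78)), (array([341.94011976, 295.38323353]), np.int32(167))]}
(array([0.56750895, 0.23345224, 0.0860018 ]), np.float64(0.0008031140215418848)) (array([ 0.54105606, -0.24462348,  0.08494393]), np.float64(0.0005153333234271041))
[0.56776028 0.23313874 0.086     ] [0.56727015 0.23377537 0.086     ]
```

View pics/c1.png

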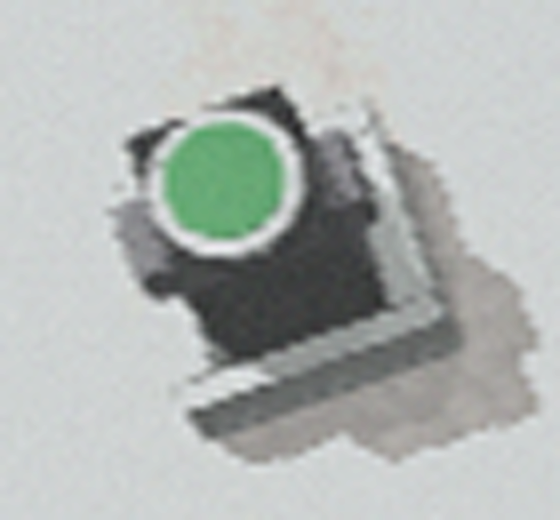

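View pics/c2.png

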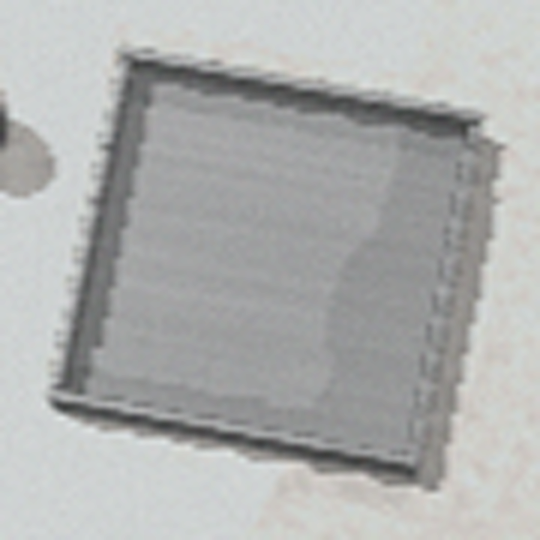

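View pics/c3.png

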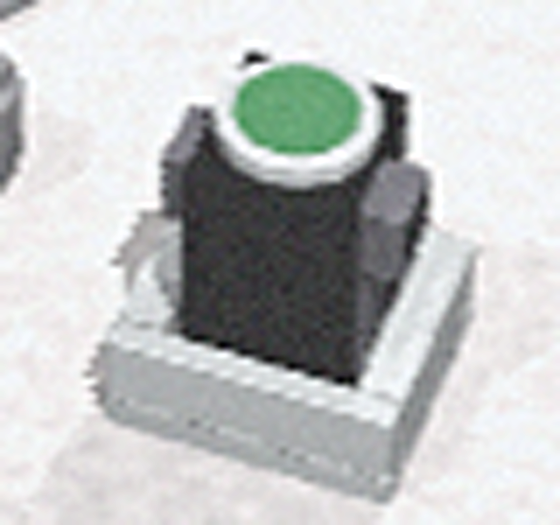

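Run:
```python
from h import *
p=camera_params("top")
f=lambda c,s,o,z: plane(p,(np.array(c)+.5)/s-.5+np.array(o),z)
L=f((140,235),8,(180,170),.068);Rr=f((342,160),8,(180,170),.068)
d=L-Rr;print(L,Rr,(L+Rr)/2,np.linalg.norm(d),np.degrees(np.arctan2(-d[0],d[1])))
a=f((188,402),8,(180,170),.028);b=f((445,310),8,(180,170),.028);d=a-b
print("dock edge",a,b,np.linalg.norm(d),np.degrees(np.arctan2(-d[0],d[1])))
c=[f(q,6,(270,180),.02) for q in((125,55),(483,122),(433,465),(55,395))]
print(np.array(c),np.mean(c,0),[np.linalg.norm(c[i]-c[i-1]) for i in range(4)])
d=c[0]-c[1];print(np.degrees(np.arctan2(-d[0],d[1])))
o=r.get_obs();print(R.from_rotvec(o["orientation"]).as_matrix().round(3))
```

```text
[0.56003991 0.25779723 0.068     ] [0.5791885  0.20818046 0.068     ] [0.5696142  0.23298884 0.068     ] 0.05318357304854199 21.103091266560533
dock edge [0.5282313  0.25411715 0.028     ] [0.55229349 0.18854264 0.028     ] 0.06984987876324489 20.150323281438208
[[ 0.59673335  0.07435505  0.02      ]
 [ 0.57082716 -0.05129344  0.02      ]
 [ 0.4482094  -0.03089115  0.02      ]
 [ 0.47419283  0.09852704  0.02      ]] [0.52249068 0.02267437 0.02      ] [np.float64(0.12490181508838714), np.float64(0.12829136304625427), np.float64(0.12430352810645627), np.float64(0.13200078827649522)]
-11.649986587249835
[[ 0.901  0.435 -0.001]
 [ 0.435 -0.901  0.001]
 [-0.    -0.001 -1.   ]]
```

Request:
carry_out --motion "0 34 -40 0 0; 0 34 -40 0 0; 0 34 -40 0 0; 0 34 -40 0 0; 0 34 -40 0 0; 0 34 -40 0 0; 0 34 -40 0 0; 0 34 -40 0 0" --newtons 60

```text
clock: 1.15
tcp_pos: [0.3994, -0.1998, 0.2313]
orientation: [3.062, 0.7, 0.0]
contact_force: [1.7, 0.0, 0.3]
grip_width: 0.0851
```

Request:
carry_out --motion "0 34 -40 0 0; 0 34 -40 0 0; 0 34 -40 0 0; 0 34 -40 0 0; 0 34 -40 0 0; 0 34 -40 0 0; 0 34 -40 0 0.09; 0 34 -40 0 0"

```text
clock: 2.15
tcp_pos: [0.5097, 0.2051, 0.2312]
orientation: [3.091, 0.561, -0.0]
contact_force: [0.7, -1.4, 0.3]
grip_width: 0.0854
```

Request:
carry_out --motion "0 0 0 0 0; 0 0 0 0 0; 0 0 0 0 0; 0 0 0 0 0; 0 0 0 0 0; 0 0 0 0 0; 0 0 0 0 0; 0 0 0 0 0"

```text
clock: 3.15
tcp_pos: [0.5097, 0.2036, 0.2313]
orientation: [3.091, 0.562, 0.0]
contact_force: [-0.2, -0.7, 0.0]
grip_width: 0.0851
```

Run:
```python
from h import *
o=r.get_obs();print(o["clock"],o["tcp_pos"],o["joints"]);print(R.from_rotvec(o["orientation"]).as_matrix().round(3))
p=camera_params("wrist");print(p)
im=grab_frame("wrist");cv2.imwrite("pics/w1.png",im[:,:,::-1])
for c,a in greens(im): print(c,a,plane(p,c,.086))
```

```text
3.15 [0.50965064 0.20358744 0.23131255] [-0.08656492  0.31234658 -0.49591156  1.83259651  0.17057363  1.03864902
 -1.86019563]
[[ 0.936  0.352  0.   ]
 [ 0.352 -0.936 -0.   ]
 [ 0.     0.    -1.   ]]
{'fx': 417.4367156165742, 'fy': 417.4367156165742, 'cx': 319.6126104359635, 'cy': 243.53213112322362, 'eye': array([0.57874399, 0.23029297, 0.37400511]), 'attitude': array([ 2.37306957, -1.64379431, -0.24534502])}
[308.1218516  130.49761743] 1469 [0.56727307 0.23397089 0.086     ]
```

View pics/w1.png

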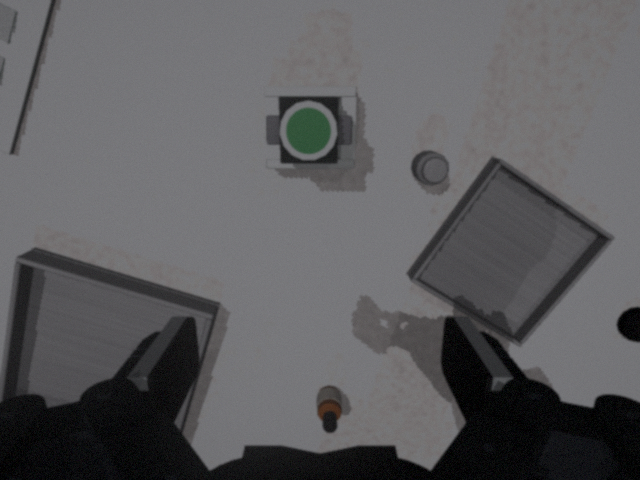

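The wrist view shows the round module at (308,130) square to the tool, with its buttons at columns 273 and 346. The small tray's corners are at (497,158), (612,238), (520,342) and (408,275).

Run:
```python
from h import *
p=camera_params("wrist");o=r.get_obs()
im=cv2.imread("pics/w1.png")
cv2.imwrite("pics/w1c.png",cv2.convertScaleAbs(cv2.resize(im[75:185,250:380],None,fx=6,fy=5.4,interpolation=cv2.INTER_CUBIC),alpha=2))
c=np.array([plane(p,q,.02) for q in((497,158),(612,238),(520,342),(408,275))]);print(c,c.mean(0))
for d in (c[0]-c[3],c[1]-c[2]): print(np.linalg.norm(d),np.degrees(np.arctan2(d[1],d[0])))
for d in (c[0]-c[1],c[3]-c[2]): print(np.linalg.norm(d),np.degrees(np.arctan2(-d[0],d[1])))
M=R.from_rotvec(o["orientation"]).as_matrix()
m=np.array([.5674,.2337,0.037]);t=M.T@(m-o["tcp_pos"]);print("move",t*1000)
```

```text
[[ 0.59925572  0.07960211  0.02      ]
 [ 0.57290888 -0.04813579  0.02      ]
 [ 0.4524649  -0.02206396  0.02      ]
 [ 0.47754209  0.10632928  0.02      ]] [0.5255429  0.02893291 0.02      ]
0.12461359892212147 -12.385042194756132
0.1232334912527175 -12.214051119861688
0.1304267145489243 -11.654226879524314
0.13081930209393056 -11.0516243696437
move [ 64.67007485  -7.80760377 194.2919834 ]
```

View pics/w1c.png

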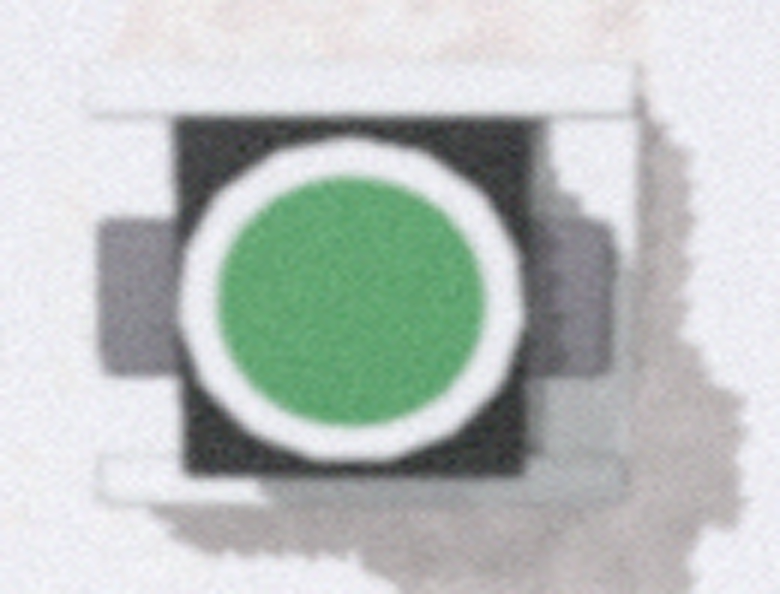

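Request:
carry_out --motion "0 32 -4 0 0; 0 33 -4 0 0; 0 0 0 30 0; 0 0 0 30 0; 0 0 0 30 0; 0 0 0 20 0; 0 0 0 10 0; 0 0 0 0 0"

```text
clock: 4.2
tcp_pos: [0.5676, 0.2339, 0.1111]
orientation: [3.091, 0.562, -0.001]
contact_force: [-1.0, 0.4, 0.8]
grip_width: 0.0853
```

Run:
```python
from h import *
o=r.get_obs();print(o["clock"],o["tcp_pos"])
p=camera_params("wrist");im=grab_frame("wrist");cv2.imwrite("pics/w2.png",cv2.convertScaleAbs(im[:,:,::-1],alpha=1.6))
for c,a in greens(im): print(c,a,plane(p,c,.086))
```

```text
4.2 [0.56764768 0.23394158 0.11113677]
[320.41127024 294.03985056] 3212 [0.56717206 0.23406012 0.086     ]
```

View pics/w2.png

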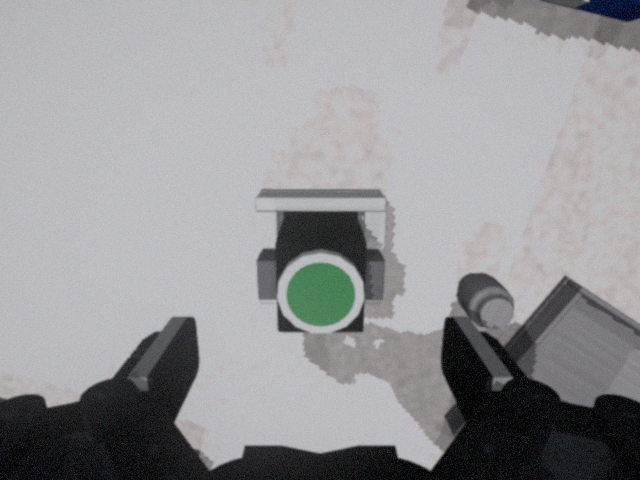

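The filter centre is at (320,294), midway between the fingers (195 and 445). The vial at (487,300) is near the right finger, so I'm checking its clearance.

Run:
```python
from h import *
p=camera_params("wrist");t=camera_params("top")
o=r.get_obs();M=R.from_rotvec(o["orientation"]).as_matrix()
im=cv2.imread("pics/top0.png");cv2.imwrite("pics/v.png",cv2.convertScaleAbs(cv2.resize(im[180:220,245:285],None,fx=12,fy=12,interpolation=cv2.INTER_CUBIC),alpha=1.6))
print(tri(p,(497,312),t,(264,196)))
for z in(.02,.035,.05): print(z,M.T@(plane(p,(497,312),z)-o["tcp_pos"]),M.T@(plane(t,(264,196),z)-o["tcp_pos"]))
```

```text
(array([0.57370087, 0.12847496, 0.03967305]), np.float64(0.0020563079072854593))
0.02 [-0.04214806  0.10918096  0.09184089] [-0.02448192  0.10218575  0.09185577]
0.035 [-0.0347179   0.10215826  0.0768474 ] [-0.02981874  0.10192778  0.07685141]
0.05 [-0.02728774  0.09513556  0.0618539 ] [-0.03515555  0.10166982  0.06184706]
```

View pics/v.png

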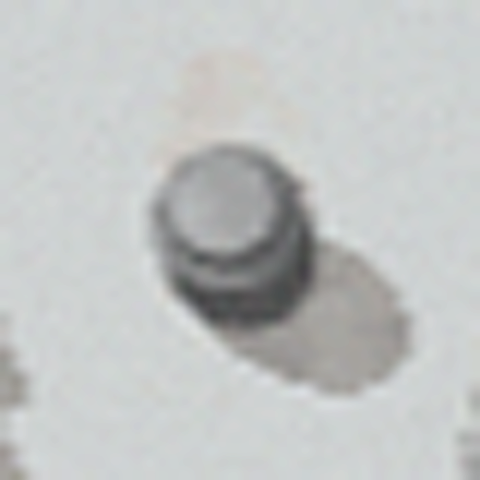

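Request:
carry_out --motion "0 0 0 20 0; 0 0 0 20 0; 0 0 0 15 0; 0 0 0 12 0; 0 0 0 7 0; 0 0 0 0 0; 0 0 0 0 0; 0 0 0 0 0"

```text
clock: 5.25
tcp_pos: [0.5681, 0.2342, 0.0379]
orientation: [-3.091, -0.562, -0.002]
contact_force: [-0.8, 0.2, -0.6]
grip_width: 0.0855
```

Request:
carry_out --motion "1 0 0 0 0; 1 0 0 0 0; 1 0 0 0 0; 1 0 0 0 0; 1 0 0 0 0; 1 0 0 0 0; 1 0 0 0 0; 1 0 0 0 0" --newtons 50

```text
clock: 6.25
tcp_pos: [0.5691, 0.2344, 0.039]
orientation: [-3.091, -0.562, -0.005]
contact_force: [-0.5, -2.1, 10.2]
grip_width: 0.0395
```

Run:
```python
from h import *
o=r.get_obs();print(o["clock"],o["tcp_pos"],o["grip_width"],o["contact_force"])
for n in("wrist","scene"):
    im=grab_frame(n)
    if n=="scene": im=cv2.resize(im[230:380,250:430],None,fx=4,fy=4,interpolation=cv2.INTER_CUBIC)
    cv2.imwrite(f"pics/{n}3.png",cv2.convertScaleAbs(im[:,:,::-1],alpha=1.6))
```

```text
6.25 [0.56911085 0.23444263 0.03897422] 0.03948180856884761 [-0.53775177 -2.05607324 10.16561561]
```

View pics/wrist3.png

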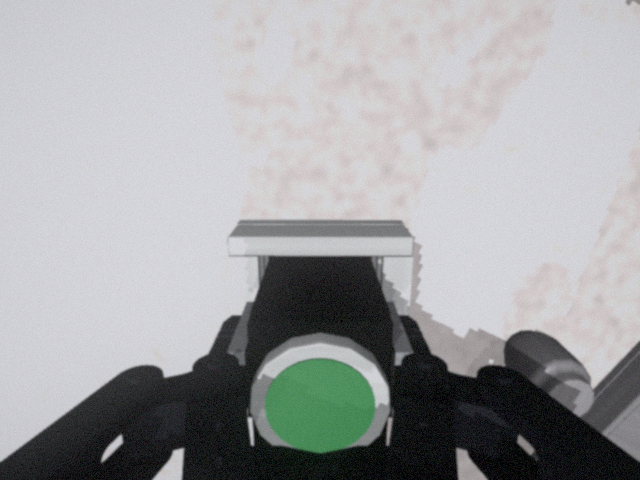

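View pics/scene3.png

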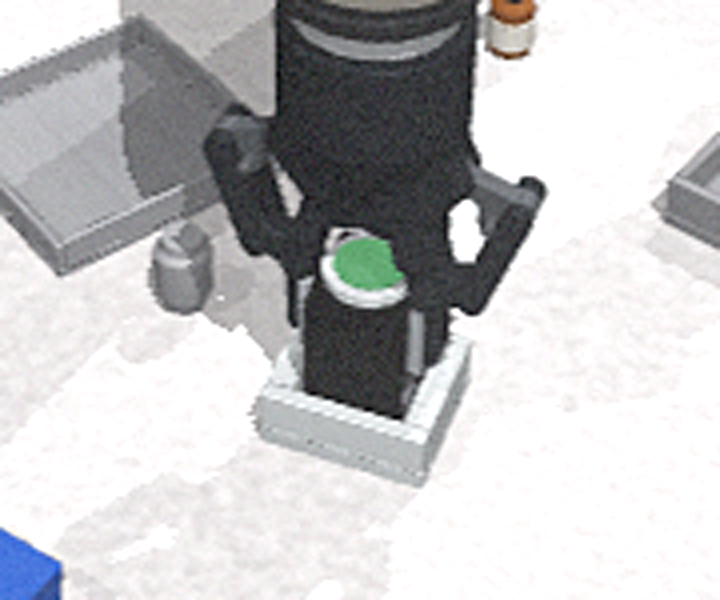

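The opening is 39.5 mm, both buttons are pressed and the arm is holding. Next is a straight, gentle lift, checking the force.

Request:
carry_out --motion "1 0 0 -3 0; 1 0 0 -3 0; 1 0 0 -4 0; 1 0 0 -4 0; 1 0 0 -4 0; 1 0 0 -4 0; 1 0 0 -4 0; 1 0 0 -4 0"

```text
clock: 7.35
tcp_pos: [0.5677, 0.2339, 0.0676]
orientation: [3.091, 0.562, 0.0]
contact_force: [-0.1, 0.3, -1.5]
grip_width: 0.0394
```

Run:
```python
from h import *
o=r.get_obs();print(o["clock"],o["tcp_pos"],o["grip_width"],o["contact_force"])
for n in("scene",):
    im=grab_frame(n)
    im=cv2.resize(im[210:380,250:430],None,fx=3.5,fy=3.5,interpolation=cv2.INTER_CUBIC)
    cv2.imwrite(f"pics/{n}4.png",cv2.convertScaleAbs(im[:,:,::-1],alpha=1.6))
```

```text
7.35 [0.56766845 0.23394871 0.06758225] 0.03944240231237575 [-0.05193729  0.32328586 -1.52804783]
```

View pics/scene4.png

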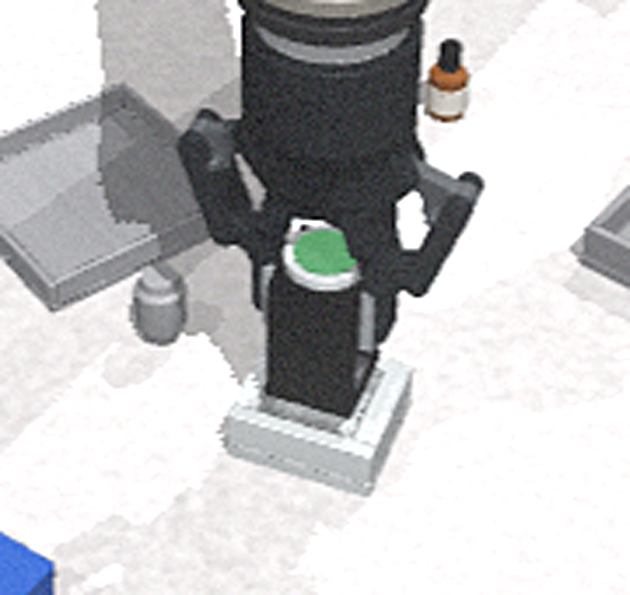

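The module's underside is clear of the dock and the weight reads about 1.5 N. Raising it further and carrying it to the tray.

Request:
carry_out --motion "1 0 0 -10 0; 1 0 0 -20 0; 1 0 0 -15 0; 1 0 0 -5 0; 1 0 0 0 0; 1 -5 8 0 0; 1 -10 16 0 0; 1 -14 22 0 0"

```text
clock: 8.4
tcp_pos: [0.5561, 0.1791, 0.1168]
orientation: [3.09, 0.562, -0.002]
contact_force: [-0.7, -0.1, -2.0]
grip_width: 0.0397
```

Request:
carry_out --motion "1 -18 28 0 0; 1 -18 28 0 0; 1 -18 28 0 0; 1 -16 25 0 0; 1 -10 15 0 0; 1 -5 8 0 0; 1 0 0 0 0; 1 0 0 0 0"

```text
clock: 9.4
tcp_pos: [0.5239, 0.0285, 0.1174]
orientation: [-3.09, -0.564, -0.001]
contact_force: [0.1, 0.5, -1.7]
grip_width: 0.0393
```

Run:
```python
from h import *
o=r.get_obs();print(o["clock"],o["tcp_pos"],o["grip_width"],o["contact_force"])
for n in("scene","top"):
    im=grab_frame(n)
    for c,a in greens(im): print(n,c,a)
    im=im[160:330,200:400] if n=="scene" else im[150:290,250:400]
    im=cv2.resize(im,None,fx=3.5,fy=3.5,interpolation=cv2.INTER_CUBIC)
    cv2.imwrite(f"pics/{n}5.png",cv2.convertScaleAbs(im[:,:,::-1],alpha=1.6))
```

```text
9.4 [0.52390303 0.0285097  0.11741403] 0.03930979799990961 [ 0.14461849  0.54888347 -1.73868223]
scene [182.47435897 187.42307692] 78
scene [271.19354839 197.87096774] 93
```

View pics/scene5.png

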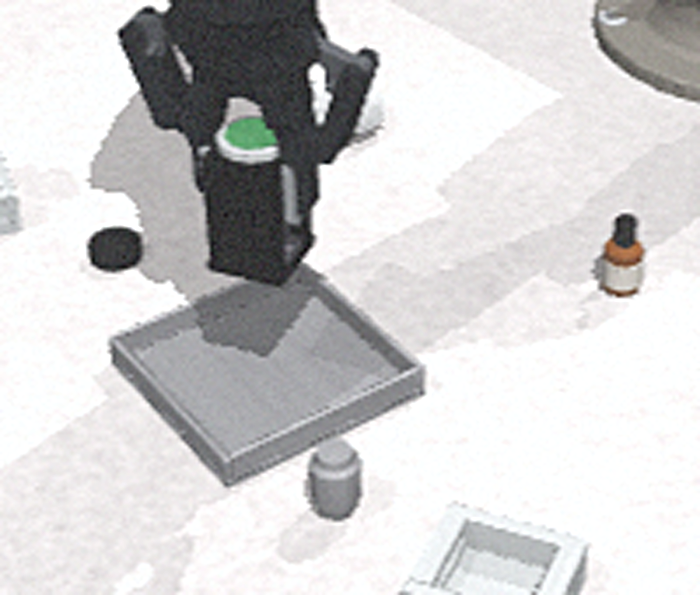

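The module hangs upright over the small tray. Lowering it slowly at the end.

Request:
carry_out --motion "1 0 0 10 0; 1 0 0 20 0; 1 0 0 20 0; 1 0 0 15 0; 1 0 0 8 0; 1 0 0 4 0; 1 0 0 0 0; 1 0 0 0 0"

```text
clock: 10.5
tcp_pos: [0.5241, 0.0273, 0.0408]
orientation: [3.091, 0.562, 0.002]
contact_force: [-0.0, -0.2, -2.0]
grip_width: 0.0393
```

Request:
carry_out --motion "1 0 0 1 0; 1 0 0 1 0; 1 0 0 1 0; 1 0 0 1 0; 1 0 0 0 0; 1 0 0 0 0; 1 0 0 0 0; 1 0 0 0 0"

```text
clock: 11.5
tcp_pos: [0.5237, 0.0272, 0.0363]
orientation: [3.091, 0.562, 0.0]
contact_force: [-0.0, -0.3, -0.7]
grip_width: 0.0397
```

Request:
carry_out --motion "1 0 0 1 0; 1 0 0 0 0; 1 0 0 0 0; 1 0 0 0 0; 1 0 0 0.5 0; 1 0 0 0 0; 1 0 0 0 0; 1 0 0 0 0"

```text
clock: 12.5
tcp_pos: [0.5239, 0.0273, 0.035]
orientation: [3.091, 0.562, 0.001]
contact_force: [-1.0, -0.5, 2.4]
grip_width: 0.0393
```

Run:
```python
from h import *
o=r.get_obs();print(o["clock"],o["tcp_pos"],o["grip_width"],o["contact_force"])
im=grab_frame("scene")
im=cv2.resize(im[180:310,200:350],None,fx=4.5,fy=4.5,interpolation=cv2.INTER_CUBIC)
cv2.imwrite("pics/scene6.png",cv2.convertScaleAbs(im[:,:,::-1],alpha=1.6))
```

```text
12.5 [0.52385576 0.02727513 0.03500385] 0.03931039626055961 [-0.95381193 -0.53247348  2.44712387]
```

View pics/scene6.png

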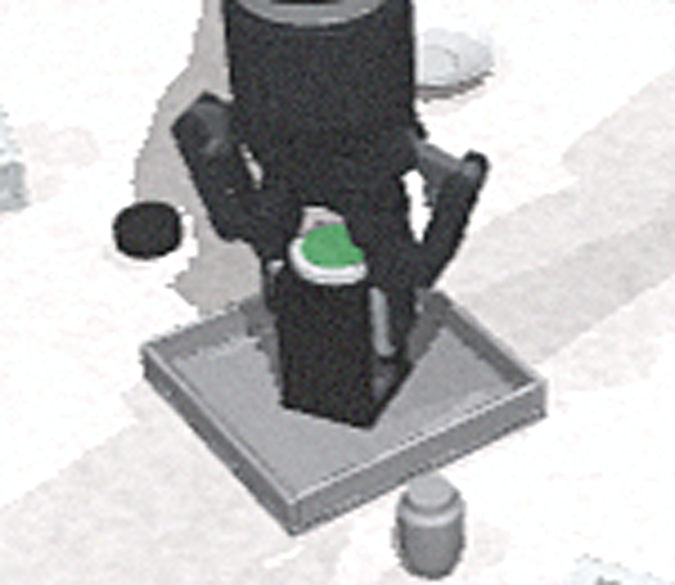

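The force reversed to +2.4 N, so the module is on the floor. Opening the fingers.

Request:
carry_out --motion "0.4 0 0 0 0; 0.3 0 0 0 0; 0.2 0 0 0 0; 0.1 0 0 0 0; 0 0 0 0 0; 0 0 0 0 0; 0 0 0 0 0; 0 0 0 0 0"

```text
clock: 13.55
tcp_pos: [0.5236, 0.0272, 0.0348]
orientation: [3.091, 0.562, 0.0]
contact_force: [0.0, 0.3, 0.2]
grip_width: 0.0852
```

Request:
carry_out --motion "0 0 0 -10 0; 0 0 0 -20 0; 0 0 0 -30 0; 0 0 0 -40 0; 0 0 0 -40 0; 0 0 0 -40 0; 0 -40 0 0 0; 0 -30 0 0 0"

```text
clock: 14.55
tcp_pos: [0.4571, 0.0023, 0.2158]
orientation: [3.09, 0.562, 0.002]
contact_force: [-0.9, 0.1, 0.9]
grip_width: 0.0855
```

Request:
carry_out --motion "0 0 0 0 0; 0 0 0 0 0; 0 0 0 0 0; 0 0 0 0 0; 0 0 0 0 0; 0 0 0 0 0; 0 0 0 0 0; 0 0 0 0 0"

```text
clock: 15.55
tcp_pos: [0.4581, 0.0026, 0.2148]
orientation: [-3.091, -0.562, 0.0]
contact_force: [-0.8, 0.3, -0.9]
grip_width: 0.0852
```

Run:
```python
from h import *
o=r.get_obs();print(o["clock"],o["tcp_pos"],o["grip_width"],o["contact_force"])
p={};g={}
for n in("scene","wrist"):
    p[n]=camera_params(n);im=grab_frame(n);g[n]=greens(im)
    print(n,g[n])
    if n=="scene":im=cv2.resize(im[160:310,150:350],None,fx=4,fy=4,interpolation=cv2.INTER_CUBIC)
    cv2.imwrite(f"pics/{n}7.png",cv2.convertScaleAbs(im[:,:,::-1],alpha=1.6))
s=max(g["scene"],key=lambda t:t[0][0])[0]; w=max(g["wrist"],key=lambda t:t[1])[0]
print(tri(p["scene"],s,p["wrist"],w))
```

```text
15.55 [0.4580965  0.00256809 0.21477816] 0.08520478754826896 [-0.84567169  0.30758835 -0.89085529]
scene [(array([182.47435897, 187.42307692]), np.int32(78)), (array([274.34615385, 234.23076923]), np.int32(104))]
wrist [(array([319.65335753, 124.38535995]), np.int32(1653))]
(array([0.52242128, 0.02713611, 0.08214597]), np.float64(0.0001994548032381514))
```

View pics/scene7.png

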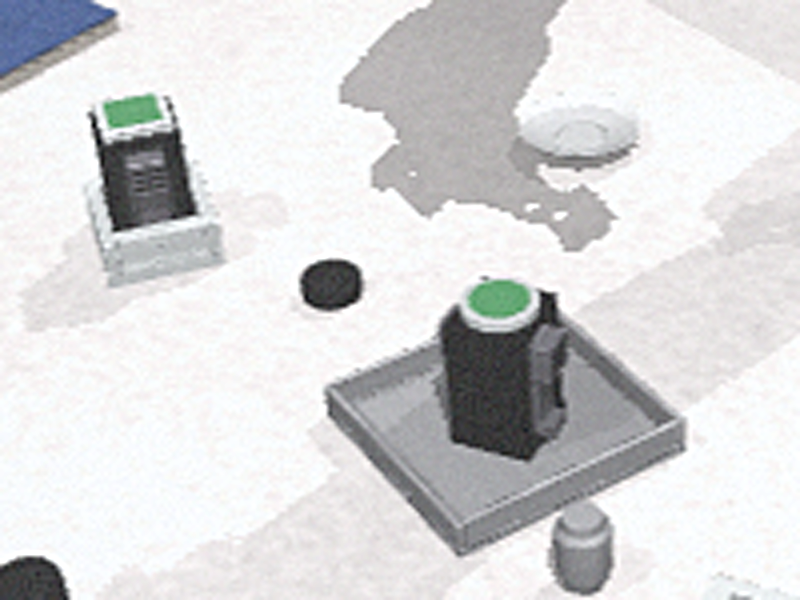

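View pics/wrist7.png

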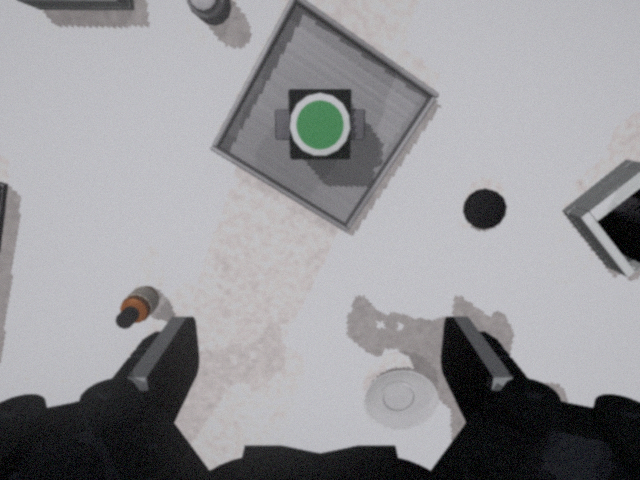

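The module stands upright and central in the small tray at (320,124), with its buttons out. Its top is at z = 82 mm, which matches standing on the tray floor. The square module hasn't moved from (182.5,187.4), and the gripper is clear.

```bash
python3 -c "
from bench import r
print(r.hand_in())"
```

```text
the job is handed in; nothing more can be done
None
```

I took the round-filter module out by squeezing both release buttons, lifted it straight out of its dock, and set it down in the smaller steel tray. I then backed the gripper away and handed the job in at about 16 s of the 40 s limit; no verdict was reported.

**Last checks:**
- **Module in the tray:** it stands upright, about 2 to 3 mm from the tray's estimated centre. Its top is at z = 82 mm, as expected for standing on the tray floor. Both buttons look out again.
- **Square-filter module:** its filter is at the same pixel in the scene camera as at the start, so it has not moved.
- **Gripper:** it is well clear of everything, and the wrist force reads near zero.

**Readings that were off:**
- **Finger opening:** it read 39.5 mm while gripping, where 44 mm was expected. Button travel was not measured directly; the module came out freely, so both latches had released.
- **Tray centre:** the estimates from the two views differed by about 7 mm, well inside the 45 mm allowed.

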